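# Bring the press handwheel's yellow mark to the top

### The arm

A 7-joint arm with a two-finger parallel gripper is mounted at the origin on the work surface. World frame = base frame: x ahead of the robot, y to its left, z up, the work surface at z = 0. Lengths are in mm, angles in rad, forces in N, time in s.
With the tool pointing down it reaches from about 350 to 900 mm from the base axis. Payload 7.2 kg.
Tool frame: the origin (TCP) lies midway between the tips of the shut fingers; the grasp point (between the pads) lies 19 mm behind it; z points along the fingers, y is the line along which they close (so a half turn about z gives the same grasp; the last joint's range is limited). The gripper opens to 88 mm and grips with 3 to 60 N. Pads are 20 mm wide; open, the fingers measure 115 mm over their backs; the gripper's body (75 mm by 178 mm) begins 61 mm behind the grasp point.
Start: joints at [-1.31, 0.411, -0.013, 1.596, 0.006, 1.134, -0.082], TCP at [201.827, 591.519, 222.653] pointing down, gripper open.
Joint ranges: [-2.95, 2.95], [-0.29, 1.99], [-1.47, 1.44], [0.14, 2.54], [-1.03, 4.17], [0.13, 1.85], [-2.86, 2.86]. Speed limits (rad/s): [2.39, 2.39, 3.01, 3.01, 3.14, 3.14, 3.14].

### API

Orientations are given as a 3x3 rotation matrix whose columns are the frame's x, y, z axes.
In Python, from rig import env, camera, cut_out, pinpoint gives the robot as it stands.
- The arm moves only by the shell command python3 -m jog 'ROWS'. ROWS is text: rows parted by semicolons, each of 7 numbers parted by spaces: the shift along the world's x, y, z in mm, then the turn, a rotation vector about the world's x, y, z in rad, then the closure, from 0 (fully open) to 1 (shut). A call has exactly 8 rows; each row is the pose to reach, as a shift and turn from the pose commanded when the call began; what a row does not reach only later rows make up. A row lasts 1/10 s, in which the tool goes at most 50 mm and 8.59 degrees, less where a joint would pass 70% of its speed; a pose out of reach is approached as far as the arm can. A call with a gripper value outside its range is refused whole. The fingers move at their own pace and stop on an object; the grip force is fixed at half the most. Time passes only in rows, so rows that repeat a pose let the fingers close, or fill a call up. It gives the time, the measured TCP pose, the force, the opening and the grip force at its end, in the units of the state.
- env.read_state(): the state, without advancing time (a new reading comes with each control period).
- camera(name): name is "scene" or "side" or "wrist"; returns a dict with "pixels" (400x640x3 uint8, red, green, blue), "z_map" (400x640 float32, mm along the optical axis (not along the pixel's ray), 0 where there is no reading), "mtx" (3x3 intrinsics, pixels), "k1" (the pictures are not rectified: a ray, as slopes to the right and down, at radius r is drawn at 1 + k1 r^2 times it, then the intrinsics apply), "extrinsics" (4x4, takes a point from camera to world coordinates). Camera axes: x right, y down, z forward; pixel columns grow to the right and rows downward; lengths in mm; the calibration is good to about 2 mm. A picture is of the moment at which its call begins.
- env.close_job(): hands the job in; it is judged then, once.
Trained networks look in a picture, given as the dict that the camera call returned (one of the last four; its "shot" number tells which), for a name from the list of things; names that differ only in an ending like _2 or _b are one class to them, and where a whole thing is asked for, a point or a joint stands for the part that bears it (a point fixed in the world has none). Each returns a list of dicts, best first, with "score" (0 to 1); they miss things now and then, are a little off and sometimes report something else, mostly with a low value. They report only what shows in the picture. A call takes as long as a camera call.
- cut_out(picture, label): "region" (400x640 bool, what is visible of it).
- pinpoint(picture, label): "at" ([x, y, z] in mm, in the coordinates of the camera as it stood for that picture, good to about 4 mm: a listed point, or the origin of a listed thing).
The state is a dict: "t": time; "joints": joint angles; "joint_vel": joint speeds; "joint_efforts": joint torques, N m; "tool_pos": TCP position; "ee_rot": TCP orientation; "ft_force": force on the tool from outside, world axes, zero at the start; "wrist_torque": the same for the moment, N m; "width": opening from 0.0 (shut) to 1.0 (fully open); "grasp_force": force on a finger pad.
Only numpy, scipy, OpenCV 4.12 (cv2) and the standard library are available. Lean on these libraries where they do the work, as an engineer would, in place of code of your own. Each camera call takes 0.05 s, during which the arm holds its last target. There are 200 camera calls.

### The job

Turn the black handwheel of the small die-cutting press on its axle until the yellow mark on its rim, now hidden down inside the red guard, points straight up, so that the press stands open for the next card. Leave the wheel standing still with the mark on top, let go of it, and do not disturb the paste jar, brush pot, card stack or scissors.

Things in the scene. Friction and masses are not known exactly. Their poses are not given: they have to be found in the camera images.
- hub (a point): Centre of the handwheel on its axle, 135 mm above the table; fixed. y axis: along the axle (level); x: level, in the wheel's plane, away from the robot; z up. The wheel is an upright black hoop of outer radius 90 mm; rim 18 mm thick radially, 22 mm wide along the axle, with flat sides that can be pinched from above. Spokes 9 mm thick; hub 44 mm across, 26 mm wide.
- mark (a point): Centre of the yellow mark, in the middle of the rim's thickness, 81 mm from the hub centre; turns with the wheel. The mark is a flush yellow band about 32 mm long round the rim, seen on its tread and both faces. Its z axis points radially outward from the hub.
- wheel (a joint): Angle of the handwheel (rad): 0, or any whole turn of 6.283, with the mark straight up; growing moves the top of the wheel to the hub's +x. Endless either way; starts between 1.9 and 4.38. Balanced, no spring, steady friction 0.15 N m (under 2 N at the rim): it stays where it is left.
- press: The press, bolted down; origin on the table under the hub, axes as the hub's. Wheel's lower half runs in a red guard open on top: 218 mm along x, 62 mm along y, centred, top at 118 mm. White frames and rollers on the -y side, y from -40 to -205 mm, x within 55 mm, up to 161 mm high; the clear bed there reaches 155 mm either way in x, 105 mm high.
- paste: Bystander: paste jar, 64 mm across, 100 mm high, red cap. Origin at the centre of its underside.
- brushpot: Bystander: blue pot, 76 mm across and 100 mm high, with brushes up to 200 mm high. Origin at the centre of its underside.
- cards_c (a point): Bystander: centre of a stack of red cards, 150 x 110 x 30 mm.
- scissors: Bystander: red-handled scissors lying flat, 190 mm long (x from -93 to +93 mm), 95 mm wide, 12 mm high. Origin under the pivot.

How it is judged (in metres and radians):
At the end, for the whole second after the job is handed in: The yellow mark points straight up within 0.15 rad (about 8.5 degrees, 13 mm at the rim), the mark's centre is more than 200 mm above the table, and the wheel stands still (under 0.05 rad/s) (angle between mark's own z axis and vertical below 0.15 rad and height (world z) of mark above 0.2 m and velocity of joint wheel between -0.05 and 0.05 rad/s); the robot touches nothing.
It fails at once if the paste jar is moved more than 30 mm (distance of paste from where it was at the start of the episode above 0.03 m).
It fails at once if the brush pot is moved more than 30 mm (distance of brushpot from where it was at the start of the episode above 0.03 m).
It fails at once if the card stack is moved more than 30 mm (distance of cards_c from where it was at the start of the episode above 0.03 m).
It fails at once if the scissors are moved more than 30 mm (distance of scissors from where it was at the start of the episode above 0.03 m).
It also fails if it takes over 64 s, if anything falls off the work surface, if the arm or the gripper's body presses on something with over 40 N, if the wrist force passes 120 N, or if a joint passes its speed limit or range.

## Working session

There is one attempt and no reset: what is moved stays moved. The work goes in short steps, Python scripts to look and compute and a shell command to move; the robot and the scene stay as the last step left them, time stands still between calls to the robot, and variables do not carry over. Pictures are saved under pics/ and viewed, at most 10 in all, crops included, and the job is handed in when it is done.

```bash
mkdir -p pics
cat > h.py <<'E'
from rig import env, camera, cut_out, pinpoint
import numpy as np, cv2
def world(p,a):
    E=np.array(p["extrinsics"]); return E[:3,:3]@np.array(a)+E[:3,3]
def save(p,n): cv2.imwrite("pics/"+n,p["pixels"][:,:,::-1])
E
python3 - <<'E'
from h import *
np.set_printoptions(precision=2,suppress=True)
ps=[camera("scene"),camera("side")]
cv2.imwrite("pics/a.png",cv2.resize(np.vstack([p["pixels"] for p in ps])[:,:,::-1],(480,600)))
save(ps[0],"scene.png");save(ps[1],"side.png")
for p in ps:
  for l in ["hub","mark","press","paste","brushpot","cards_c","scissors"]:
    r=pinpoint(p,l)
    for d in r[:2]: print(p["shot"],l,round(d["score"],2),world(p,d["at"]))
s=env.read_state();print(s["t"],s["tool_pos"],s["ee_rot"],s["ft_force"])
E
```

```text
1 hub 0.86 [503.28 103.55 137.62]
1 mark 0.69 [469.75 110.56  61.42]
1 press 0.66 [505.49  99.29   0.78]
1 paste 0.8 [ 446.02 -439.77    2.97]
1 brushpot 0.94 [ 603.19 -398.72    2.77]
1 cards_c 0.79 [582.36 389.03  15.12]
1 scissors 0.58 [389.62 399.65   1.92]
2 hub 0.89 [506.21  98.45 133.76]
2 mark 0.95 [470.63 109.6   63.21]
2 press 0.94 [504.86  98.62  -2.54]
2 paste 0.76 [ 443.1  -433.5     2.68]
2 cards_c 0.56 [583.5  391.59  14.71]
2 scissors 0.92 [383.71 399.94  -4.87]
0.8 [201.83 591.53 222.69] [[-0.95  0.32  0.  ]
 [ 0.32  0.95  0.  ]
 [ 0.    0.   -1.  ]] [ 0.29  0.29 -0.23]
```

View pics/scene.png

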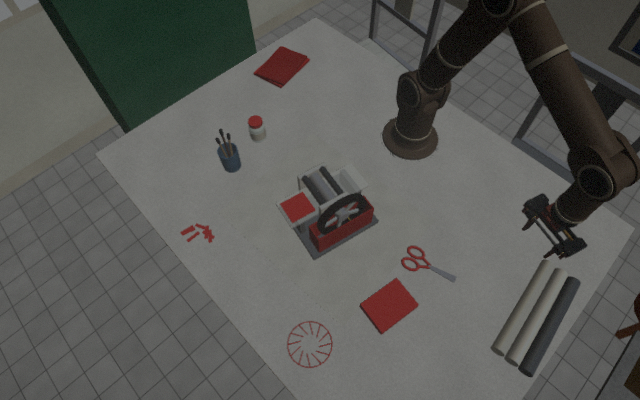

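View pics/side.png

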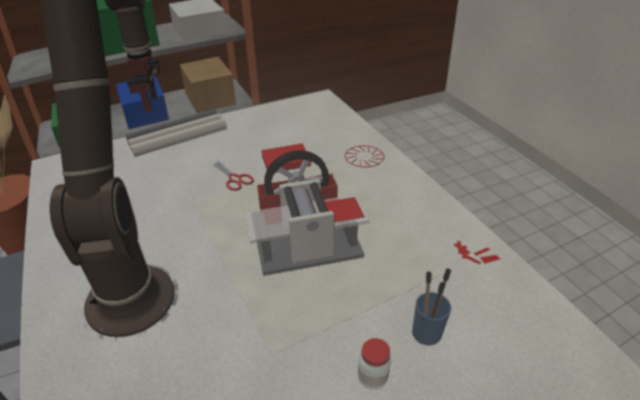

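The scene view shows the wheel at about (342,213) and the side view at (297,175). The mark is hidden in the guard and the clutter is well away. Next I need the axle's yaw.

```bash
cat >> h.py <<'E'
def cloud(p,m):
    v,u=np.nonzero(m&(p["z_map"]>0)); K=np.array(p["mtx"]); z=p["z_map"][v,u]
    d=np.c_[(u-K[0,2])/K[0,0],(v-K[1,2])/K[1,1]]; s=d.copy()
    for _ in range(8): s=d/(1+p["k1"]*(s**2).sum(1,keepdims=True))
    c=np.c_[s*z[:,None],z]; E=np.array(p["extrinsics"]); return c@E[:3,:3].T+E[:3,3]
E
python3 - <<'E'
from h import *
np.set_printoptions(precision=2,suppress=True)
for n in ["scene","side"]:
  p=camera(n)
  for l in ["wheel","press","mark"]:
    r=cut_out(p,l)
    if not r: print(n,l,"none");continue
    c=cloud(p,r[0]["region"]); print(n,l,r[0]["score"],len(c))
    if l=="press":
      for lo,hi in [(-5,12),(90,128)]:
        q=c[(c[:,2]>lo)&(c[:,2]<hi)]
        if len(q)>20: print(lo,cv2.minAreaRect(q[:,:2].astype(np.float32)))
    else:
      q=c[c[:,2]>150 if l=="wheel" else slice(None)]
      if len(q)<10: print(q[:3]);continue
      vx=cv2.fitLine(q[:,:2].astype(np.float32),cv2.DIST_HUBER,0,.01,.01).ravel()
      print(vx,np.degrees(np.arctan2(vx[1],vx[0])),q.min(0),q.max(0))
E
```

```text
scene wheel 0.92 1088
[  0.98  -0.21 516.21 103.82] -12.351629 [424.61  72.71 150.14] [594.51 128.85 228.92]
scene press 0.75 5875
-5 ((556.2699584960938, 70.90159606933594), (166.62600708007812, 360.3222961425781), 38.260459899902344)
90 ((490.85906982421875, 25.461898803710938), (221.32533264160156, 310.4811706542969), 77.87830352783203)
scene mark 0.81 1056
[  0.98  -0.21 512.27 104.23] -11.941934 [420.61  67.25  36.86] [596.07 129.87 228.77]
side wheel 0.78 1272
[  0.97  -0.23 502.94  92.27] -13.085241 [416.88  44.1  150.04] [588.88 125.1  226.54]
side press 0.84 9933
-5 ((543.755126953125, 81.25576782226562), (424.63836669921875, 316.4630432128906), 72.14350891113281)
90 ((488.6441345214844, 19.843719482421875), (233.1992950439453, 311.780517578125), 77.15299224853516)
side mark 0.83 1359
[  0.98  -0.21 500.33  93.01] -12.148218 [416.08  36.58  -4.52] [702.5  404.05 226.54]
```

```bash
python3 -m jog '10 -20 30 0 0 0.02 0.2; 30 -60 60 0 0 0.05 0.4; 50 -101 70 0 0 0.08 0.45; 70 -142 70 0 0 0.11 0.45; 90 -183 70 0 0 0.11 0.45; 110 -224 70 0 0 0.11 0.45; 130 -265 70 0 0 0.11 0.45; 150 -305 70 0 0 0.11 0.45'
python3 -m jog '20 -40 0 0 0 0 0.45; 38 -78 0 0 0 0 0.45; 56 -115 0 0 0 0 0.45; 72 -148 0 0 0 0 0.45; 82 -168 0 0 0 0 0.45; 85 -172 0 0 0 0 0.45; 85 -172 0 0 0 0 0.45; 85 -172 0 0 0 0 0.45'
python3 - <<'E'
from h import *
np.set_printoptions(precision=3,suppress=True)
p=camera("wrist");save(p,"w1.png")
for l in ["hub","mark"]:
  for d in pinpoint(p,l)[:1]: print(l,d["score"],world(p,d["at"]))
r=cut_out(p,"wheel")
if r:
  c=cloud(p,r[0]["region"]);c=c[c[:,2]>140]
  vx=cv2.fitLine(c[:,:2].astype(np.float32),cv2.DIST_HUBER,0,.01,.01).ravel();print(vx,c.min(0),c.max(0))
s=env.read_state();print(s["t"],s["tool_pos"],s["ee_rot"],s["ft_force"],s["width"])
E
```

```text
t: 2.0
tool_pos: [352.4, 284.7, 293.0]
ee_rot: [[-0.976, 0.217, 0.0], [0.217, 0.976, 0.001], [-0.0, 0.001, -1.0]]
ft_force: [0.2, -0.5, 0.7]
width: 0.549
grasp_force: 0.0
t: 2.8
tool_pos: [436.4, 115.9, 292.6]
ee_rot: [[-0.977, 0.215, -0.0], [0.215, 0.977, 0.0], [0.0, 0.0, -1.0]]
ft_force: [-0.2, 1.2, -0.1]
width: 0.554
grasp_force: 0.0
[  0.977  -0.215 462.723 111.237] [408.586  89.49  140.213] [518.588 131.02  386.692]
3.0 [436.459 115.519 292.599] [[-0.977  0.215 -0.   ]
 [ 0.215  0.977  0.   ]
 [ 0.     0.    -1.   ]] [ 0.612 -0.543 -0.034] 0.5482651886651214
```

View pics/w1.png

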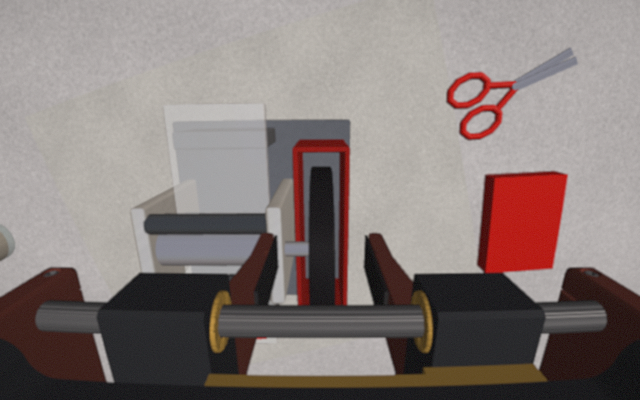

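The wheel (column 321) runs straight down between the fingers (about 270 and 372), so the tool is centred and aligned. Next: descend and pinch.

```bash
python3 -m jog '0 0 -35 0 0 0 0.45; 0 0 -70 0 0 0 0.45; 0 0 -100 0 0 0 0.45; 0 0 -125 0 0 0 0.45; 0 0 -136 0 0 0 0.45; 0 0 -136 0 0 0 0.45; 0 0 -136 0 0 0 0.45; 0 0 -136 0 0 0 0.45'
python3 -m jog '0 0 0 0 0 0 1; 0 0 0 0 0 0 1; 0 0 0 0 0 0 1; 0 0 0 0 0 0 1; 0 0 0 0 0 0 1; 0 0 0 0 0 0 1; 0 0 0 0 0 0 1; 0 0 0 0 0 0 1'
python3 - <<'E'
import numpy as np
u=np.array([.977,-.214])
f=lambda a:np.r_[u*81*np.sin(a),81*np.cos(a)]
for lo,hi in[(-60,-16),(-16,28),(28,60)]:
  for a in np.linspace(lo,hi,9)[1:]: print(round(a),np.round(f(np.radians(a))-f(np.radians(lo)),1))
E
```

```text
t: 3.8
tool_pos: [437.7, 114.9, 157.9]
ee_rot: [[-0.976, 0.217, 0.002], [0.217, 0.976, 0.001], [-0.002, 0.001, -1.0]]
ft_force: [-0.4, -0.2, -0.9]
width: 0.551
grasp_force: 0.0
t: 4.6
tool_pos: [437.5, 116.1, 157.1]
ee_rot: [[-0.977, 0.215, 0.002], [0.215, 0.977, 0.002], [-0.001, 0.002, -1.0]]
ft_force: [1.4, 5.6, -0.1]
width: 0.249
grasp_force: 30.0
-54 [ 4.1 -0.9  6.5]
-49 [ 8.8 -1.9 12.6]
-44 [14.1 -3.1 18.3]
-38 [19.8 -4.3 23.3]
-32 [26.  -5.7 27.8]
-27 [32.6 -7.1 31.7]
-22 [39.5 -8.7 34.9]
-16 [ 46.7 -10.2  37.4]
-10 [ 7.4 -1.6  1.8]
-5 [14.9 -3.3  2.8]
0 [22.5 -4.9  3.1]
6 [30.1 -6.6  2.7]
12 [37.6 -8.2  1.5]
17 [45.  -9.8 -0.4]
22 [ 52.1 -11.4  -3. ]
28 [ 59.  -12.9  -6.3]
32 [ 4.8 -1.  -2.8]
36 [ 9.4 -2.1 -6. ]
40 [13.7 -3.  -9.5]
44 [ 17.8  -3.9 -13.3]
48 [ 21.7  -4.7 -17.3]
52 [ 25.2  -5.5 -21.7]
56 [ 28.5  -6.2 -26.2]
60 [ 31.4  -6.9 -31. ]
```

```bash
python3 -m jog '4 -1 6.5 0 0 0 1; 9 -2 12.5 0 0 0 1; 14 -3 18 0 0 0 1; 20 -4 23 0 0 0 1; 26 -6 28 0 0 0 1; 32.5 -7 31.5 0 0 0 1; 39.5 -9 35 0 0 0 1; 46.5 -10 37.5 0 0 0 1'
python3 -m jog '7.5 -1.5 2 0 0 0 1; 15 -3 3 0 0 0 1; 22.5 -5 3 0 0 0 1; 30 -6.5 2.5 0 0 0 1; 37.5 -8 1.5 0 0 0 1; 45 -10 -0.5 0 0 0 1; 52 -11.5 -3 0 0 0 1; 59 -13 -6.5 0 0 0 1'
python3 -m jog '5 -1 -3 0 0 0 1; 9.5 -2 -6 0 0 0 1; 14 -3 -9.5 0 0 0 1; 18 -4 -13.5 0 0 0 1; 21.5 -5 -17.5 0 0 0 1; 25 -5.5 -21.5 0 0 0 1; 28.5 -6 -26 0 0 0 1; 31.5 -7 -31 0 0 0 1'
python3 - <<'E'
from h import *
np.set_printoptions(precision=3,suppress=True)
for n in["scene","side"]:
  p=camera(n);save(p,n+"2.png")
  for d in pinpoint(p,"mark")[:2]: print(n,d["score"],world(p,d["at"]))
  x=p["pixels"].astype(int); c=cloud(p,(x[...,0]-x[...,2]>45)&(x[...,1]-x[...,2]>30))
  c=c[(abs(c[:,0]-505)<110)&(abs(c[:,1]-100)<60)&(c[:,2]>100)];print(len(c),c.mean(0) if len(c) else "")
E
```

```text
t: 5.4
tool_pos: [481.6, 106.6, 192.9]
ee_rot: [[-0.977, 0.215, -0.004], [0.215, 0.977, 0.001], [0.004, 0.0, -1.0]]
ft_force: [-1.4, 6.3, -10.8]
width: 0.251
grasp_force: 30.0
t: 6.2
tool_pos: [541.8, 93.8, 187.9]
ee_rot: [[-0.977, 0.215, -0.001], [0.215, 0.977, 0.003], [0.002, 0.002, -1.0]]
ft_force: [-3.1, 5.4, 5.7]
width: 0.249
grasp_force: 30.0
t: 7.0
tool_pos: [575.6, 86.6, 158.2]
ee_rot: [[-0.977, 0.215, 0.004], [0.215, 0.977, 0.003], [-0.003, 0.004, -1.0]]
ft_force: [2.2, 4.3, 9.7]
width: 0.247
grasp_force: 30.0
scene 0.72 [441.563 113.801 187.84 ]
scene 0.2 [ 601.654 -397.42     3.878]
33 [442.783 119.882 193.234]
side 0.59 [443.63  115.753 187.995]
94 [439.801 107.864 190.96 ]
```

The mark came out at about -50° (near side). Next I let go, lift, and regrasp at the mark.

```bash
python3 -m jog '0 0 0 0 0 0 0.45; 0 0 0 0 0 0 0.45; 0 0 0 0 0 0 0.45; 0 0 0 0 0 0 0.45; 0 0 20 0 0 0 0.45; 0 0 55 0 0 0 0.45; 0 0 90 0 0 0 0.45; 0 0 110 0 0 0 0.45'
python3 -m jog '-25 5 0 0 0 0 0.45; -60 13 0 0 0 0 0.45; -95 20 0 0 0 0 0.45; -120 26 0 0 0 0 0.45; -129.5 28 0 0 0 0 0.45; -129.5 28 0 0 0 0 0.45; -129.5 28 0 0 0 0 0.45; -129.5 28 0 0 0 0 0.45'
python3 - <<'E'
from h import *
np.set_printoptions(precision=3,suppress=True)
for n in["scene","side","wrist"]:
  p=camera(n)
  for d in pinpoint(p,"mark")[:1]: print(n,d["score"],world(p,d["at"]))
  for d in pinpoint(p,"hub")[:1]: print(n,d["score"],world(p,d["at"]))
s=env.read_state();print(s["tool_pos"],s["width"])
E
```

```text
t: 8.0
tool_pos: [574.5, 84.2, 269.4]
ee_rot: [[-0.976, 0.218, 0.003], [0.218, 0.976, 0.001], [-0.002, 0.001, -1.0]]
ft_force: [-0.4, -0.5, -0.1]
width: 0.551
grasp_force: 0.0
t: 8.8
tool_pos: [445.4, 112.1, 266.6]
ee_rot: [[-0.976, 0.218, 0.0], [0.218, 0.976, -0.0], [-0.001, -0.0, -1.0]]
ft_force: [0.0, 0.3, 0.1]
width: 0.545
grasp_force: 0.0
scene 0.84 [502.949 101.631 138.26 ]
side 0.77 [447.056 117.472 187.22 ]
side 0.88 [508.199  97.791 132.883]
wrist 0.59 [447.828 114.177 187.225]
[444.417 112.454 266.604] 0.5465745498200109
```

```bash
python3 -m jog '0 0 -35 0 0 0 0.45; 0 1 -65 0 0 0 0.45; 0 1.5 -90 0 0 0 0.45; 0 1.5 -98.5 0 0 0 0.45; 0 1.5 -98.5 0 0 0 1; 0 1.5 -98.5 0 0 0 1; 0 1.5 -98.5 0 0 0 1; 0 1.5 -98.5 0 0 0 1'
python3 - <<'E'
import numpy as np
u=np.array([.977,-.214])
f=lambda a:np.r_[u*81*np.sin(a),81*np.cos(a)]
for a in np.linspace(-49.5,0,9)[1:]: print(round(a),np.round(f(np.radians(a))-f(np.radians(-49.5)),1))
E
```

```text
t: 10.05
tool_pos: [445.1, 114.5, 169.2]
ee_rot: [[-0.976, 0.217, 0.002], [0.217, 0.976, 0.001], [-0.002, 0.002, -1.0]]
ft_force: [-0.5, -0.3, 2.6]
width: 0.25
grasp_force: 30.0
-43 [ 5.9 -1.3  6.3]
-37 [12.4 -2.7 12. ]
-31 [19.5 -4.3 16.9]
-25 [27.  -5.9 21. ]
-19 [35.  -7.7 24.2]
-12 [43.2 -9.5 26.5]
-6 [ 51.6 -11.3  27.9]
0 [ 60.2 -13.2  28.4]
```

```bash
python3 -m jog '6 -1 6.5 0 0 0 1; 12.5 -3 12 0 0 0 1; 19.5 -4 17 0 0 0 1; 27 -6 21 0 0 0 1; 35 -8 24 0 0 0 1; 43 -9.5 26.5 0 0 0 1; 51.5 -11 28 0 0 0 1; 60 -13 28.5 0 0 0 1'
python3 -m jog '0 0 0 0 0 0 1; 0 0 0 0 0 0 0.45; 0 0 0 0 0 0 0.45; 0 0 0 0 0 0 0.45; 0 0 0 0 0 0 0.45; 0 0 30 0 0 0 0.45; 0 0 70 0 0 0 0.45; 0 0 110 0 0 0 0.45'
python3 -m jog '-20 40 10 0 0 0 0.45; -40 80 10 0 0 0 0.45; -60 120 10 0 0 0 0.45; -80 160 10 0 0 0 0.45; -95 195 10 0 0 0 0.45; -100 205 10 0 0 0 0.45; -100 205 10 0 0 0 0.45; -100 205 10 0 0 0 0.45'
python3 - <<'E'
from h import *
np.set_printoptions(precision=3,suppress=True)
ims=[]
for n in["scene","side","wrist"]:
  p=camera(n)
  for l in ["mark","hub"]:
    for d in pinpoint(p,l)[:1]: print(n,l,d["score"],world(p,d["at"]))
  x=p["pixels"].astype(int); m=(x[...,0]-x[...,2]>45)&(x[...,1]-x[...,2]>30); c=cloud(p,m)
  c=c[(abs(c[:,0]-505)<110)&(abs(c[:,1]-100)<60)&(c[:,2]>100)]
  if len(c): print(n,len(c),c.mean(0),c.min(0),c.max(0))
  if n!="wrist":
    b=(270,130) if n=="scene" else (220,120); ims.append(cv2.resize(p["pixels"][b[1]:b[1]+150,b[0]:b[0]+150,::-1],(400,400),interpolation=2))
cv2.imwrite("pics/f.png",np.hstack(ims))
E
```

```text
t: 10.85
tool_pos: [503.5, 101.9, 196.8]
ee_rot: [[-0.976, 0.216, -0.003], [0.216, 0.976, 0.001], [0.003, 0.0, -1.0]]
ft_force: [-4.8, 6.9, -5.2]
width: 0.249
grasp_force: 30.0
t: 11.65
tool_pos: [504.0, 100.6, 308.0]
ee_rot: [[-0.976, 0.217, -0.001], [0.217, 0.976, -0.001], [0.0, -0.001, -1.0]]
ft_force: [-0.4, 0.8, -0.3]
width: 0.552
grasp_force: 0.0
t: 12.45
tool_pos: [405.1, 304.7, 316.7]
ee_rot: [[-0.976, 0.218, 0.0], [0.218, 0.976, -0.001], [-0.001, -0.0, -1.0]]
ft_force: [0.1, -0.2, -0.3]
width: 0.552
grasp_force: 0.0
scene mark 0.66 [492.779 105.22  215.006]
scene hub 0.68 [500.893 101.658 138.047]
scene 83 [495.841 106.114 224.398] [476.937  89.87  207.784] [511.449 117.781 232.417]
side mark 0.91 [497.152 102.874 215.761]
side hub 0.97 [504.719  97.516 135.461]
side 112 [493.552  97.549 220.824] [478.946  87.62  205.366] [511.949 117.586 227.167]
```

View pics/f.png

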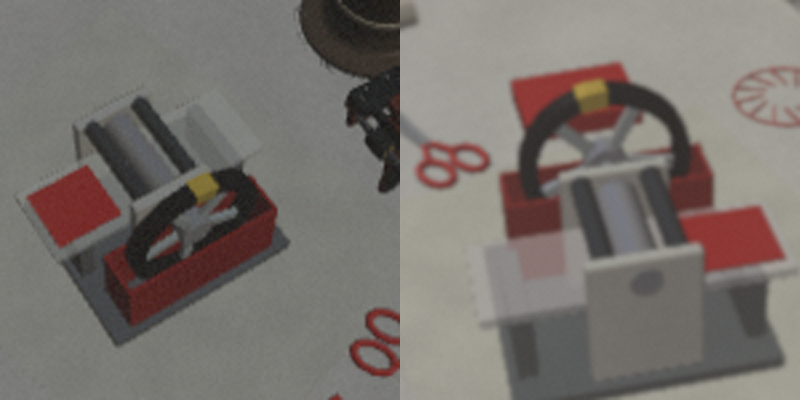

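The mark sits about 10 mm short of the top (x about 495 against the hub's 505). I'll regrasp and nudge it on.

```bash
python3 -m jog '20 -40 0 0 0 0 0.45; 40 -80 0 0 0 0 0.45; 60 -120 0 0 0 0 0.45; 80 -165 0 0 0 0 0.45; 93 -198 0 0 0 0 0.45; 95 -203 0 0 0 0 0.45; 95 -203 -20 0 0 0 0.45; 95 -203 -50 0 0 0 0.45'
python3 -m jog '0 0 -30 0 0 0 0.45; 0 0 -60 0 0 0 0.45; 0 0 -70 0 0 0 0.45; 0 0 -70 0 0 0 0.45; 0 0 -70 0 0 0 1; 0 0 -70 0 0 0 1; 0 0 -70 0 0 0 1; 0 0 -70 0 0 0 1'
python3 -m jog '2.5 -0.5 0 0 0 0 1; 5 -1 0 0 0 0 1; 7.5 -1.5 0 0 0 0 1; 10 -2 0 0 0 0 1; 10 -2 0 0 0 0 1; 10 -2 0 0 0 0 1; 10 -2 0 0 0 0 1; 10 -2 0 0 0 0 1'
python3 -m jog '0 0 0 0 0 0 0.45; 0 0 0 0 0 0 0.45; 0 0 0 0 0 0 0.45; 0 0 0 0 0 0 0.45; 0 0 20 0 0 0 0.45; 0 0 50 0 0 0 0.45; 0 0 85 0 0 0 0.45; 0 0 120 0 0 0 0.45'
python3 -m jog '-20 40 0 0 0 0 0.45; -40 80 0 0 0 0 0.45; -60 120 0 0 0 0 0.45; -80 160 0 0 0 0 0.45; -95 195 0 0 0 0 0.45; -100 205 0 0 0 0 0.45; -100 205 0 0 0 0 0.45; -100 205 0 0 0 0 0.45'
python3 - <<'E'
from h import *
np.set_printoptions(precision=3,suppress=True)
ims=[]
for n in["scene","side"]:
  p=camera(n)
  for l in ["mark","hub","paste","brushpot","cards_c","scissors"]:
    for d in pinpoint(p,l)[:1]: print(n,l,d["score"],world(p,d["at"]))
  x=p["pixels"].astype(int); m=(x[...,0]-x[...,2]>45)&(x[...,1]-x[...,2]>30); c=cloud(p,m)
  c=c[(abs(c[:,0]-505)<110)&(abs(c[:,1]-100)<60)&(c[:,2]>100)]
  if len(c): print(n,len(c),c.mean(0),c.min(0),c.max(0))
  b=(270,130) if n=="scene" else (220,120); ims.append(cv2.resize(p["pixels"][b[1]:b[1]+150,b[0]:b[0]+150,::-1],(400,400),interpolation=2))
cv2.imwrite("pics/f2.png",np.hstack(ims))
E
```

```text
t: 13.7
tool_pos: [500.3, 103.6, 267.5]
ee_rot: [[-0.976, 0.217, 0.003], [0.217, 0.976, 0.002], [-0.003, 0.003, -1.0]]
ft_force: [0.7, 0.0, -0.3]
width: 0.549
grasp_force: 0.0
t: 14.5
tool_pos: [499.8, 102.8, 197.6]
ee_rot: [[-0.976, 0.217, 0.001], [0.217, 0.976, 0.0], [-0.001, 0.0, -1.0]]
ft_force: [-0.2, -0.4, 3.9]
width: 0.247
grasp_force: 30.0
t: 15.3
tool_pos: [508.8, 100.9, 197.3]
ee_rot: [[-0.976, 0.217, -0.001], [0.217, 0.976, 0.0], [0.001, -0.0, -1.0]]
ft_force: [-3.1, -0.7, 7.1]
width: 0.243
grasp_force: 30.0
t: 16.1
tool_pos: [509.1, 100.9, 317.8]
ee_rot: [[-0.976, 0.217, -0.001], [0.217, 0.976, -0.0], [0.0, -0.0, -1.0]]
ft_force: [0.3, -0.1, 0.3]
width: 0.552
grasp_force: 0.0
t: 16.9
tool_pos: [410.1, 304.8, 316.6]
ee_rot: [[-0.976, 0.218, 0.0], [0.218, 0.976, -0.001], [-0.0, -0.001, -1.0]]
ft_force: [1.2, -0.4, -1.0]
width: 0.55
grasp_force: 0.0
scene mark 0.57 [502.532 101.994 218.95 ]
scene hub 0.65 [502.708 100.484 136.06 ]
scene paste 0.9 [ 439.722 -439.392    2.722]
scene brushpot 0.92 [ 602.755 -398.911    1.275]
scene cards_c 0.67 [580.004 392.346  14.391]
scene scissors 0.79 [386.8   398.08   -3.352]
scene 81 [503.929 104.173 224.766] [488.201  90.298 211.441] [520.567 115.458 231.849]
side mark 0.79 [504.024 101.447 217.14 ]
side hub 0.86 [505.86   96.813 132.493]
side paste 0.94 [ 442.289 -435.185    1.61 ]
side brushpot 0.59 [ 605.636 -397.256   -1.469]
side cards_c 0.75 [582.118 394.219  16.401]
side scissors 0.82 [383.48  395.041  -2.595]
side 110 [501.55   95.81  221.482] [486.955  84.702 207.353] [519.867 115.144 228.64 ]
```

View pics/f2.png

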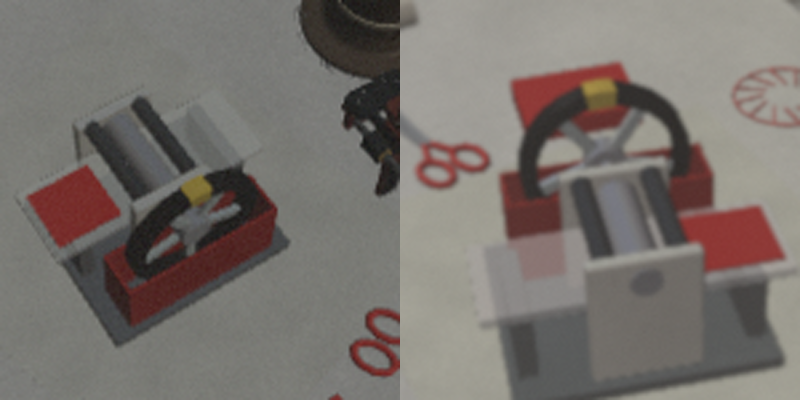

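The mark is now above the hub to within about 2 mm in both views. The gripper is clear, and none of the bystanders has moved.

```bash
python3 -c "
from rig import env
print(env.close_job())"
```

```text
the job is handed in; nothing more can be done
None
```

The handwheel's yellow mark stands on top to within about 2 mm by the cameras, the gripper has let go and is clear, nothing else was moved, and the job is handed in (no verdict was returned).

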